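# Clear the canister and hold the teaching wheel heavy side down

### The arm

A 6-joint arm with a two-finger parallel gripper is mounted at the origin on the work surface. World frame = base frame: x ahead of the robot, y to its left, z up, the work surface at z = 0. Lengths are in m, angles in degrees, forces in N, time in s.
With the tool pointing down it reaches from about 0.375 to 0.9 m from the base axis. Payload 3.1 kg.
Tool frame: the origin (TCP) lies midway between the tips of the shut fingers; the grasp point (between the pads) lies 19 mm behind it; z points along the fingers, y is the line along which they close (so a half turn about z gives the same grasp; the last joint's range is limited). The gripper opens to 87 mm and grips with 3 to 60 N. Pads are 19 mm wide; open, the fingers measure 117 mm over their backs; the gripper's body (75 mm by 190 mm) begins 51 mm behind the grasp point.
Start: joints at [61.45, 30.224, 82.088, -0, 67.689, -10.227], TCP at [0.196, 0.593, 0.223] pointing down, gripper open.
Joint ranges: [-176.69, 176.69], [-43.24, 126.21], [12.49, 139.97], [-82, 262], [0, 151.66], [-163.58, 163.58]. Speed limits (degrees/s): [159.86, 159.86, 180, 180, 180, 180].

### API

Orientations are given as a 3x3 rotation matrix whose columns are the frame's x, y, z axes.
In Python, from rig import read_state, capture, camera_info, hand_in gives the robot as it stands.
- The arm moves only by the tool drive_tool, never from a script. Its argument "motion" is a list of rows, each a list of 2 entries, a list of its own where there are three numbers: the shift along the tool's x, y, z in mm, then the turn, a rotation vector about the tool's x, y, z in rad. A call has 1 to 5 rows; each row shifts and turns the commanded pose from where the row before left it, along the tool's axes as they then stand; what a row does not reach is not made up. A row lasts 1/10 s, in which the tool goes at most 50 mm and 8.59 degrees, less where a joint would pass 70% of its speed; a pose out of reach is approached as far as the arm can. A call is refused whole if a number of a shift passes 50 or a number of a turn 0.15, either way. A call with a gripper value outside its range is refused whole. "gripper" is the opening, from 0 (shut) to 1 (fully open), set as the call begins (left out, the last holds). The fingers move at their own pace and stop on an object; the grip force is fixed at half the most. Time passes only in rows, so rows that do not move let the fingers close. It gives the time, the measured TCP pose, the force, the opening and the grip force at its end, in the units of the state.
- read_state(): the state, without advancing time (a new reading comes with each control period).
- capture(name): name is "scene" or "top" or "wrist"; returns the picture (480x640x3 uint8, red, green, blue); there is no depth.
- camera_info(name): a dict with "fovy" (degrees; the focal length in pixels is half the picture's height over the tangent of half this angle, whatever the lens; pixels are square), "cx", "cy" (the principal point, pixels), "xyz" and "orientation" of the camera in the world; the wrist camera has in their place "T_tool_cam" (4x4, takes a point from camera to tool coordinates, whose origin is the TCP and whose axes are the flange's). Camera axes: x right, y down, z forward; pixel columns grow to the right and rows downward; lengths in m; the calibration is good to about 2 mm. A picture is of the moment at which its call begins: read the wrist's pose just before it. camera_info takes no time and is no camera call.
- hand_in(): hands the job in; it is judged then, once.
The state is a dict: "time_s": time; "joint_positions": joint angles; "qvel": joint speeds; "tau": joint torques, N m; "position": TCP position; "tcp_rot": TCP orientation; "force": force on the tool from outside, world axes, zero at the start; "moment": the same for the moment, N m; "opening": opening from 0.0 (shut) to 1.0 (fully open); "grasp_force": force on a finger pad.
Only numpy, scipy, OpenCV 4.12 (cv2) and the standard library are available. Lean on these libraries where they do the work, as an engineer would, in place of code of your own. Each camera call takes 0.05 s, during which the arm holds its last target. There are 200 camera calls.

### The job

Lift the canister by its handle off the wheel's stand and set it down upright on the bench beside the stand. Then turn the drum wheel by its pegs to find by feel where the weight hidden inside it lies, bring that heavy side straight down below the axle and finish while still gripping the wheel in that position, at rest. Leave the other things on the bench alone.

Things in the scene. Friction and masses are not known exactly. Their poses are not given: they have to be found in the camera images.
- stand: Grey metal wheel stand, fixed. Origin on the bench surface, z up; base plate 15 mm thick, from x -110 to +170 and y -100 to +100 mm in its frame. +x is the side the wheel's pegs point to. A bearing pillar 70 mm wide, 155 mm high, stands behind the wheel at x -99 to -57 mm.
- seat (a point): Centre of the top of the stand's round black seat, 90 mm across, 50 mm above the bench, 115 mm in front of the stand's origin. The canister stands on it at the start.
- axle (a point): Point on the wheel's level axle, 125 mm above the bench, in the plane where the pegs are best gripped: 28 mm in front of the drum's face, 22 mm short of the peg ends. Axes as the stand's: x along the axle towards the peg ends, z up. 11 mm ahead (+x) of the stand's origin.
- hub (a point): Middle of the drum, 42 mm behind point axle. A weight is hidden inside near the rim, elsewhere each time: it pulls with up to 0.16-0.20 N m (2.5-3 N at the pegs). The bearing drags 0.12 N m both ways, plus 0.05 N m per rad/s: let go, the wheel turns slowly towards heavy side down, stops 35-50 deg short of it, and stays put with the heavy side near the top. It may turn by itself at the start.
- wheel (a joint): Angle q of the white drum wheel (170 mm across, 28 thick), rad, right-handed about the axle's +x (its top moves to -y at first); no stops. Six steel pegs, 14 mm thick, stand 50 mm out of its face on a 65 mm radius: peg k at (0, -65 sin a, 65 cos a) mm from point axle in its axes, a = q + k*60 deg. A black rib runs from the hub to peg 0; it does not tell the heavy side.
- canister_center (a point): Middle (half-way up, on its axis) of the loose aluminium canister: 70 mm in diameter, body 85 mm tall, 0.35 kg, closed top, with a rigid loop handle over it. This point is 65 mm above its underside. The handle's level black bar, 12 mm thick and 12 mm high, runs along the canister's own y for 65 mm and its centre is 65 mm above this point; the clear space under the bar is 39 mm high. z is up.
- microscope: Bystander: white microscope, about 190 x 140 mm on the bench and 370 mm tall, fixed. Origin under the middle of its base.
- beaker: Bystander: loose glass beaker, 70 mm in diameter, 95 mm tall. Origin under its middle.
- slide_box: Bystander: loose wooden slide box, 100 x 85 x 32 mm. Origin under its middle.
- dish_stack: Bystander: loose stack of clear dishes, 90 mm in diameter, 45 mm tall. Origin under its middle.
There are look-alikes about, which are no part of the job. Leave any blue or green look-alike of the part that bears canister_center alone.

How it is judged (in metres and radians):
On the way, in this order (a step that is already met when the one before it is completed fails the run):
1. the canister stands upright on the bench beside the stand, let go (height (world z) of canister_center below 0.07 m and angle between canister_center's own z axis and vertical below 0.1 rad and horizontal distance between canister_center and axle below 0.4 m and contact force between the fingers and canister below 0.1 N and linear speed of canister below 0.03 m/s), for 0.2 s.
2. the fingers turn the wheel (contact force between the fingers and wheel above 0.5 N and (velocity of joint wheel above 0.08 rad/s or velocity of joint wheel below -0.08 rad/s)), for 0.1 s.
At the end, for the whole second after the job is handed in: The canister stands upright and let go on the bench, off the stand and within 0.40 m of the axle; the fingers hold the wheel (contact over 1 N) at rest with its hidden weight within about 21 degrees of straight below the axle (all of step 1 and z of slug_c0 in the frame of axle below -0.056 m and contact force between the fingers and wheel above 1 N and velocity of joint wheel between -0.1 and 0.1 rad/s); the arm keeps its last pose, push and grip.
It fails at once if the canister is let fall (over 0.5 m/s out of the fingers) or tipped over 0.6 rad ((linear speed of canister above 0.5 m/s and contact force between the fingers and canister below 0.1 N) or angle between canister_center's own z axis and vertical above 0.6 rad).
It fails at once if a bystander is moved more than 30 mm, or the microscope is pushed with over 10 N (distance of any of beaker, slide_box, dish_stack from where it was at the start of the episode above 0.03 m or contact force between any of the arm, the fingers and microscope above 10 N).
It also fails if it takes over 72 s, if anything falls off the work surface, if the arm or the gripper's body presses on something with over 40 N, if the wrist force passes 120 N, or if a joint passes its speed limit or range.

## Working session

There is one attempt and no reset: what is moved stays moved. The work goes in short steps, Python scripts to look and compute and a tool call to move; the robot and the scene stay as the last step left them, time stands still between calls to the robot, and variables do not carry over. Pictures are saved under pics/ and viewed, at most 10 in all, crops included, and the job is handed in when it is done.

Besides the shell and the picture viewer there is one more tool, called as name(argument=value, ...) on one line, values as JSON. drive_tool: Moves the arm, as the interface text tells. Its arguments: {"type":"object","properties":{"motion":{"type":"array","items":{"type":"array"}},"gripper":{"type":"number"}},"required":["motion"]}

```bash
ls; mkdir -p pics
python3 - <<'E'
from rig import *
import cv2,numpy as np
s=read_state();print({k:np.round(v,3).tolist() for k,v in s.items()})
for n in("scene","top","wrist"):
    print(n,camera_info(n)); cv2.imwrite(f"pics/{n}0.png",capture(n)[:,:,::-1])
E
```

```text
pics
{'time_s': 0.0, 'joint_positions': [61.449, 30.28, 82.156, -0.003, 67.689, -10.226], 'qvel': [0.024, 0.003, 0.031, 0.08, -0.056, 0.058], 'tau': [-0.001, -44.005, -17.659, 0.063, 0.058, -0.0], 'position': [0.196, 0.593, 0.222], 'tcp_rot': [[-0.949, 0.314, -0.001], [0.314, 0.949, -0.002], [0.0, -0.002, -1.0]], 'force': [-0.758, -0.441, -0.832], 'moment': [0.035, 0.061, -0.03], 'grasp_force': 0.0, 'opening': 0.998}
scene {'fovy': 42.77413857600282, 'cx': 321.0960376820711, 'cy': 241.83271379990157, 'xyz': array([1.11909444, 0.75881522, 1.62193503]), 'orientation': array([[-0.84082208,  0.45525885, -0.29284401],
       [ 0.54125271,  0.71505749, -0.4424232 ],
       [ 0.00798322, -0.53050181, -0.84764621]])}
top {'fovy': 56.84144056471195, 'cx': 324.8345045331281, 'cy': 242.89029256677148, 'xyz': array([ 0.46879467, -0.0251311 ,  1.40404447]), 'orientation': array([[ 0.00537143, -0.9952815 ,  0.09688079],
       [-0.99984476, -0.00371958,  0.01722285],
       [-0.01678122, -0.09695826, -0.99514697]])}
wrist {'fovy': 66.83848821854276, 'cx': 322.3432209985297, 'cy': 238.84760545030218, 'T_tool_cam': array([[-5.24341736e-05, -9.65777849e-01, -2.59370670e-01,
         7.14550275e-02],
       [ 9.99999995e-01, -2.74655663e-05, -9.98900062e-05,
         3.82459584e-04],
       [ 8.93477929e-05, -2.59370673e-01,  9.65777845e-01,
        -1.61898703e-01],
       [ 0.00000000e+00,  0.00000000e+00,  0.00000000e+00,
         1.00000000e+00]])}
```

View pics/scene0.png

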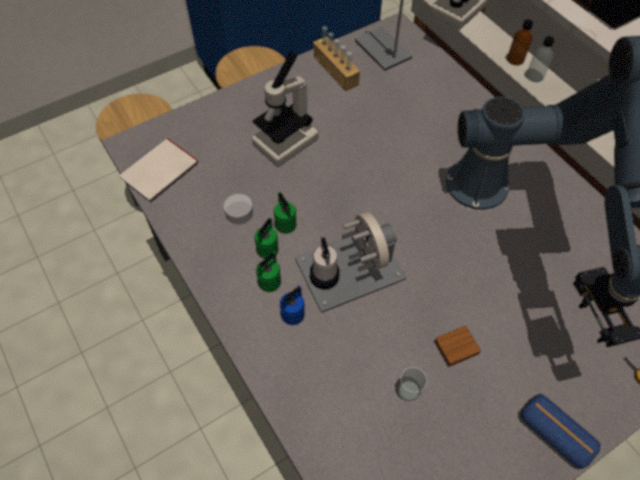

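View pics/top0.png

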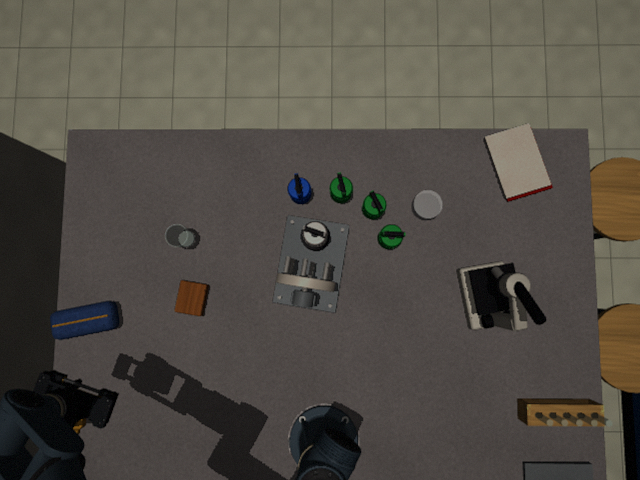

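The scene picture shows the stand around (350,272) with the white canister at (325,265). In the top picture the plate corners are roughly (288,215), (349,225), (336,312) and (273,304), and the canister is at (316,235). The pegs point away from the robot.

```bash
cat > h.py <<'E'
from rig import *
import cv2,numpy as np
def cam(n,st=None):
    c=camera_info(n);f=240/np.tan(np.radians(c["fovy"]/2))
    if n=="wrist":
        T=np.eye(4);T[:3,:3]=st["tcp_rot"];T[:3,3]=st["position"];T=T@c["T_tool_cam"];R,p=T[:3,:3],T[:3,3]
    else:R,p=np.array(c["orientation"]),np.array(c["xyz"])
    return f,c["cx"],c["cy"],R,p
def ray(C,uv,z):
    f,cx,cy,R,p=C;d=R@np.array([(uv[0]-cx)/f,(uv[1]-cy)/f,1]);return p+d*(z-p[2])/d[2]
def proj(C,X):
    f,cx,cy,R,p=C;v=R.T@(np.array(X)-p);return np.round([cx+f*v[0]/v[2],cy+f*v[1]/v[2]],1)
E
python3 - <<'E'
from h import *
C=cam("top");P=[ray(C,u,.015)[:2] for u in[(288,215),(349,225),(336,312),(273,304)]]
P=np.array(P);print(P.round(3));print([np.linalg.norm(P[i]-P[i-1]).round(3) for i in range(4)])
ax=(P[0]+P[1]-P[2]-P[3]);ax/=np.linalg.norm(ax);m=P.mean(0);o=m-ax*.03
print("yaw",np.degrees(np.arctan2(ax[1],ax[0])),"origin",o,"axle",o+.011*ax,"seat",o+.115*ax)
for n in("top","scene"):
    im=cv2.imread(f"pics/{n}0.png");C=cam(n)
    print(n,proj(C,[*(o+.115*ax),.05]),proj(C,[*(o+.115*ax),.18]))
    u,v=proj(C,[*(o+.06*ax),.1]).astype(int)
    cv2.imwrite(f"pics/{n}c.png",cv2.resize(im[v-60:v+60,u-60:u+60],(400,400),interpolation=cv2.INTER_CUBIC));print(u-60,v-60)
a,b=cv2.imread("pics/topc.png"),cv2.imread("pics/scenec.png");cv2.imwrite("pics/both.png",np.hstack([a,b]))
E
```

```text
[[ 0.692  0.116]
 [ 0.661 -0.077]
 [ 0.389 -0.037]
 [ 0.412  0.159]]
[np.float64(0.283), np.float64(0.196), np.float64(0.275), np.float64(0.197)]
yaw -8.570460056576115 origin [0.50904439 0.04483938] axle [0.51992156 0.0432001 ] seat [0.62276023 0.02770144]
top [315.3 235.7] [313.5 230.4]
251 192
scene [324.2 270.8] [324.8 247.7]
281 195
```

View pics/both.png

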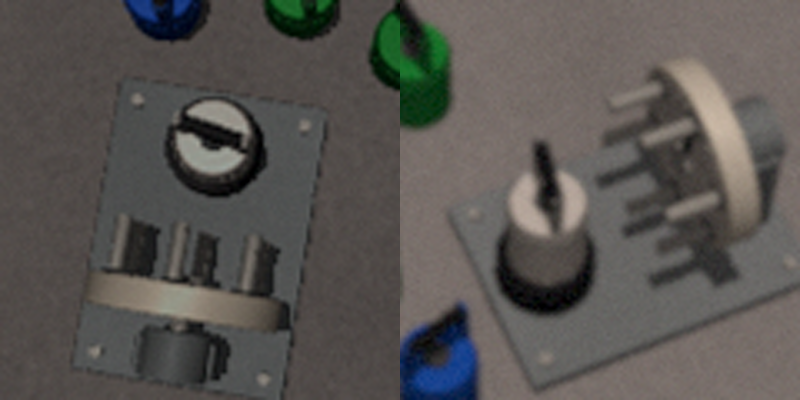

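The measured plate is 0.28 x 0.196 m against 0.28 x 0.20 given, so the scale agrees. The handle bar has a canister yaw of about -13°. I'll raise the tool, turn it and move it above the canister.

drive_tool(motion=[[[0, 0, -12], [0, 0, 0.148]], [[0, 0, -12], [0, 0, 0.148]], [[0, 0, -12], [0, 0, 0.148]], [[0, 0, -12], [0, 0, 0.148]], [[0, 0, -12], [0, 0, 0.148]]])

```text
time_s: 0.65
position: [0.1963, 0.593, 0.2825]
tcp_rot: [[-0.484, 0.875, -0.001], [0.875, 0.484, -0.001], [-0.001, -0.001, -1.0]]
force: [0.8, 0.0, -0.1]
opening: 1.0
grasp_force: 0.0
```

drive_tool(motion=[[[0, 0, -12], [0, 0, 0.148]], [[0, 0, -12], [0, 0, 0.148]], [[0, 0, -12], [0, 0, 0.148]], [[0, 0, -12], [0, 0, 0.148]], [[0, 0, -12], [0, 0, 0.148]]])

```text
time_s: 1.15
position: [0.1963, 0.593, 0.3426]
tcp_rot: [[0.233, 0.972, -0.001], [0.972, -0.233, -0.001], [-0.001, -0.0, -1.0]]
force: [-0.6, -0.3, 0.0]
opening: 0.999
grasp_force: 0.0
```

drive_tool(motion=[[[-30.5, 36, 0], [0, 0, 0]], [[-30.5, 36, 0], [0, 0, 0]], [[-30.5, 36, 0], [0, 0, 0]], [[-30.5, 36, 0], [0, 0, 0]], [[-30.5, 36, 0], [0, 0, 0]]])

```text
time_s: 1.65
position: [0.3376, 0.4022, 0.3423]
tcp_rot: [[0.226, 0.974, -0.0], [0.974, -0.226, -0.0], [-0.0, -0.0, -1.0]]
force: [1.1, 0.3, 0.5]
opening: 0.998
grasp_force: 0.0
```

drive_tool(motion=[[[-30.5, 36, 0], [0, 0, 0]], [[-30.5, 36, 0], [0, 0, 0]], [[-30.5, 36, 0], [0, 0, 0]], [[-30.5, 36, 0], [0, 0, 0]], [[-30.5, 36, 0], [0, 0, 0]]])

```text
time_s: 2.15
position: [0.4784, 0.2128, 0.3424]
tcp_rot: [[0.227, 0.974, -0.0], [0.974, -0.227, 0.0], [0.0, -0.0, -1.0]]
force: [-0.0, -0.2, 0.2]
opening: 1.001
grasp_force: 0.0
```

drive_tool(motion=[[[-30.5, 36, 0], [0, 0, 0]], [[-30.5, 36, 0], [0, 0, 0]], [[-30.5, 36, 0], [0, 0, 0]], [[-30.5, 36, 0], [0, 0, 0]], [[-30.5, 36, 0], [0, 0, 0]]])

```text
time_s: 2.65
position: [0.6191, 0.0235, 0.3422]
tcp_rot: [[0.227, 0.974, -0.001], [0.974, -0.227, 0.0], [0.0, -0.001, -1.0]]
force: [0.3, 0.5, 0.0]
opening: 0.999
grasp_force: 0.0
```

drive_tool(motion=[[[0, 0, 0], [0, 0, 0]], [[0, 0, 0], [0, 0, 0]]], gripper=0.6)

```text
time_s: 2.85
position: [0.6185, 0.0241, 0.3415]
tcp_rot: [[0.229, 0.973, -0.002], [0.973, -0.229, 0.001], [0.0, -0.002, -1.0]]
force: [-1.0, 0.0, 1.0]
opening: 0.895
grasp_force: 0.0
```

Run:
```python
from h import *
s=read_state();print(s["time_s"],s["position"],s["tcp_rot"],s["opening"])
im=capture("wrist")[:,:,::-1];cv2.imwrite("pics/w1.png",im)
C=cam("wrist",s);print(proj(C,[.623,.028,.18]))
```

```text
2.85 [0.61847733 0.02413396 0.34149816] [[ 2.29268505e-01  9.73361031e-01 -2.06322302e-03]
 [ 9.73363180e-01 -2.29267398e-01  7.60860315e-04]
 [ 2.67562007e-04 -2.18270662e-03 -9.99997582e-01]] 0.8949643181240267
[327.4 217.1]
```

View pics/w1.png

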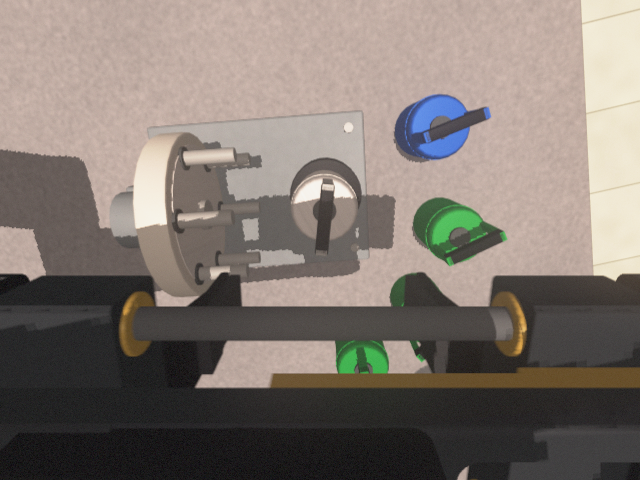

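The wrist picture shows the handle bar from (328,183) to (320,252), the plate corners at (362,111) and (148,128), and the upper pegs' tips near (234,156) and (231,217).

Run:
```python
from h import *
s=dict(position=[0.61847733,0.02413396,0.34149816],tcp_rot=[[2.29268505e-01,9.73361031e-01,-2.06322302e-03],[9.73363180e-01,-2.29267398e-01,7.60860315e-04],[2.67562007e-04,-2.18270662e-03,-9.99997582e-01]])
C=cam("wrist",s)
g=cv2.imread("pics/w1.png")
m=(g[165:272,300:350].max(2)<70).astype(np.uint8)
n,l,st,ce=cv2.connectedComponentsWithStats(m);print(st[1:].tolist())
a,b=ray(C,(328,183),.185),ray(C,(320,252),.185);print("bar",a,b,(a+b)/2,np.linalg.norm(a-b),np.degrees(np.arctan2((a-b)[1],(a-b)[0])))
p,q=ray(C,(362,111),.015),ray(C,(148,128),.015);d=p-q;print(p,q,np.linalg.norm(d),np.degrees(np.arctan2(d[1],d[0])))
y=np.radians(-8.6);ax=np.array([np.cos(y),np.sin(y)]);ay=np.array([-ax[1],ax[0]])
print("origin",p[:2]-.17*ax-.1*ay)
for u in[(347,127),(357,248)]:print(ray(C,u,.015))
R=np.array(s["tcp_rot"]);M=(a+b)/2-s["position"];print("tool delta mm",R.T@M*1000)
```

```text
[[20, 37, 1, 1, 1], [27, 37, 2, 2, 3], [20, 39, 2, 1, 2], [16, 38, 17, 48, 499]]
bar [0.63054437 0.05831297 0.185     ] [ 0.60925933 -0.00120374  0.185     ] [0.61990185 0.02855461 0.185     ] 0.06320831576275732 70.32135650383536
[0.69093522 0.11823758 0.015     ] [0.41882746 0.16113556 0.015     ] 0.2754684569453723 -8.958984718201181
origin [0.5078931  0.04478295]
[0.66826842 0.10360942 0.015     ]
[ 0.64751709 -0.05791039  0.015     ]
tool delta mm [  4.587626     0.71465429 156.49820598]
```

drive_tool(motion=[[[4.5, 0.7, 15], [0, 0, 0.113]], [[0, 0, 40], [0, 0, 0]], [[0, 0, 40], [0, 0, 0]], [[0, 0, 40], [0, 0, 0]], [[0, 0, 30], [0, 0, 0]]])

```text
time_s: 3.4
position: [0.6179, 0.0315, 0.1756]
tcp_rot: [[0.333, 0.943, -0.003], [0.943, -0.333, 0.001], [-0.0, -0.003, -1.0]]
force: [0.1, 0.4, -0.2]
opening: 0.605
grasp_force: 0.0
```

drive_tool(motion=[[[0, 0, 16], [0, 0, 0]], [[0, 0, 0], [0, 0, 0]], [[0, 0, 0], [0, 0, 0]]])

```text
time_s: 3.7
position: [0.62, 0.0306, 0.1622]
tcp_rot: [[0.334, 0.943, 0.0], [0.943, -0.334, 0.0], [0.0, 0.0, -1.0]]
force: [0.4, -0.1, 0.1]
opening: 0.598
grasp_force: 0.0
```

drive_tool(motion=[[[0, 0, 0], [0, 0, 0]], [[0, 0, 0], [0, 0, 0]], [[0, 0, 0], [0, 0, 0]], [[0, 0, 0], [0, 0, 0]], [[0, 0, 0], [0, 0, 0]]], gripper=0)

```text
time_s: 4.2
position: [0.6203, 0.0293, 0.1619]
tcp_rot: [[0.336, 0.942, 0.001], [0.942, -0.336, -0.0], [0.0, 0.001, -1.0]]
force: [-0.1, 0.4, 0.2]
opening: 0.23
grasp_force: 0.0
```

drive_tool(motion=[[[0, 0, 0], [0, 0, 0]], [[0, 0, 0], [0, 0, 0]], [[0, 0, 0], [0, 0, 0]], [[0, 0, 0], [0, 0, 0]], [[0, 0, 0], [0, 0, 0]]])

```text
time_s: 4.7
position: [0.6204, 0.0293, 0.1616]
tcp_rot: [[0.335, 0.942, 0.0], [0.942, -0.335, -0.0], [-0.0, 0.0, -1.0]]
force: [-0.1, -1.6, 0.7]
opening: 0.135
grasp_force: 30.0
```

drive_tool(motion=[[[0, 0, -5], [0, 0, 0]], [[0, 0, -10], [0, 0, 0]], [[0, 0, -10], [0, 0, 0]], [[0, 0, -10], [0, 0, 0]], [[0, 0, -5], [0, 0, 0]]])

```text
time_s: 5.2
position: [0.621, 0.0294, 0.2033]
tcp_rot: [[0.335, 0.942, 0.003], [0.942, -0.335, -0.0], [0.001, 0.003, -1.0]]
force: [0.0, -0.4, -3.0]
opening: 0.13
grasp_force: 30.0
```

drive_tool(motion=[[[10, -3, 0], [0, 0, 0]], [[20, -5, 0], [0, 0, 0]], [[25, -6, 0], [0, 0, 0]], [[25, -6, 0], [0, 0, 0]], [[25, -6, 0], [0, 0, 0]]])

```text
time_s: 5.7
position: [0.6304, 0.1388, 0.2011]
tcp_rot: [[0.335, 0.942, -0.001], [0.942, -0.335, 0.0], [0.0, -0.001, -1.0]]
force: [0.2, -0.3, -2.5]
opening: 0.134
grasp_force: 30.0
```

drive_tool(motion=[[[25, -6, 0], [0, 0, 0]], [[25, -6, 0], [0, 0, 0]], [[20, -6, 0], [0, 0, 0]], [[12, -4, 0], [0, 0, 0]], [[6, -2, 0], [0, 0, 0]]])

```text
time_s: 6.2
position: [0.6371, 0.2296, 0.201]
tcp_rot: [[0.334, 0.943, -0.001], [0.943, -0.334, -0.0], [-0.0, -0.001, -1.0]]
force: [-0.8, -0.8, -2.9]
opening: 0.136
grasp_force: 30.0
```

drive_tool(motion=[[[0, 0, 10], [0, 0, 0]], [[0, 0, 20], [0, 0, 0]], [[0, 0, 20], [0, 0, 0]], [[0, 0, 20], [0, 0, 0]], [[0, 0, 8], [0, 0, 0]]])

```text
time_s: 6.7
position: [0.6359, 0.2262, 0.1205]
tcp_rot: [[0.337, 0.942, -0.006], [0.942, -0.337, -0.002], [-0.003, -0.005, -1.0]]
force: [-0.6, -0.3, -3.1]
opening: 0.136
grasp_force: 30.0
```

drive_tool(motion=[[[0, 0, 0], [0, 0, 0]], [[0, 0, 0], [0, 0, 0]], [[0, 0, 0], [0, 0, 0]]])

```text
time_s: 7.0
position: [0.6389, 0.2279, 0.1249]
tcp_rot: [[0.336, 0.942, 0.003], [0.942, -0.336, 0.0], [0.001, 0.002, -1.0]]
force: [-0.5, 0.7, -2.3]
opening: 0.134
grasp_force: 30.0
```

drive_tool(motion=[[[0, 0, 3], [0, 0, 0]], [[0, 0, 3], [0, 0, 0]], [[0, 0, 0], [0, 0, 0]]])

```text
time_s: 7.3
position: [0.6375, 0.228, 0.1173]
tcp_rot: [[0.335, 0.942, -0.001], [0.942, -0.335, -0.0], [-0.0, -0.001, -1.0]]
force: [0.5, 0.7, -2.5]
opening: 0.127
grasp_force: 30.0
```

drive_tool(motion=[[[0, 0, 2], [0, 0, 0]], [[0, 0, 2], [0, 0, 0]], [[0, 0, 0], [0, 0, 0]], [[0, 0, 0], [0, 0, 0]]])

```text
time_s: 7.7
position: [0.6378, 0.228, 0.1134]
tcp_rot: [[0.335, 0.942, -0.0], [0.942, -0.335, -0.0], [-0.0, -0.0, -1.0]]
force: [0.3, -0.3, -3.3]
opening: 0.132
grasp_force: 30.0
```

drive_tool(motion=[[[0, 0, 1.5], [0, 0, 0]], [[0, 0, 0], [0, 0, 0]], [[0, 0, 0], [0, 0, 0]]])

```text
time_s: 8.0
position: [0.6378, 0.228, 0.112]
tcp_rot: [[0.335, 0.942, -0.0], [0.942, -0.335, 0.0], [-0.0, -0.0, -1.0]]
force: [0.3, 0.0, -3.2]
opening: 0.129
grasp_force: 30.0
```

drive_tool(motion=[[[0, 0, 1.5], [0, 0, 0]], [[0, 0, 0], [0, 0, 0]], [[0, 0, 0], [0, 0, 0]]])

```text
time_s: 8.3
position: [0.6386, 0.228, 0.1115]
tcp_rot: [[0.335, 0.942, 0.002], [0.942, -0.335, 0.0], [0.001, 0.002, -1.0]]
force: [0.7, -1.1, 3.4]
opening: 0.136
grasp_force: 30.0
```

drive_tool(motion=[[[0, 0, 1], [0, 0, 0]], [[0, 0, 0], [0, 0, 0]], [[0, 0, 0], [0, 0, 0]]])

```text
time_s: 8.6
position: [0.6387, 0.2279, 0.1115]
tcp_rot: [[0.335, 0.942, 0.002], [0.942, -0.335, 0.0], [0.001, 0.002, -1.0]]
force: [-1.1, -1.1, 6.8]
opening: 0.134
grasp_force: 30.0
```

drive_tool(motion=[[[0, 0, -1], [0, 0, 0]], [[0, 0, 0], [0, 0, 0]], [[0, 0, 0], [0, 0, 0]], [[0, 0, 0], [0, 0, 0]], [[0, 0, 0], [0, 0, 0]]], gripper=0.5)

```text
time_s: 9.1
position: [0.6376, 0.228, 0.1102]
tcp_rot: [[0.335, 0.942, -0.001], [0.942, -0.335, -0.0], [-0.0, -0.001, -1.0]]
force: [-0.8, 0.2, -0.7]
opening: 0.465
grasp_force: 0.0
```

drive_tool(motion=[[[0, 0, -10], [0, 0, 0]], [[0, 0, -20], [0, 0, 0]], [[0, 0, -30], [0, 0, 0]], [[0, 0, -30], [0, 0, 0]], [[0, 0, -20], [0, 0, 0.129]]])

```text
time_s: 9.6
position: [0.6388, 0.2283, 0.2239]
tcp_rot: [[0.456, 0.89, 0.004], [0.89, -0.456, 0.001], [0.002, 0.003, -1.0]]
force: [0.5, 0.0, 0.2]
opening: 0.504
grasp_force: 0.0
```

drive_tool(motion=[[[0, 0, -28], [0, 0, 0.14]], [[0, 0, -28], [0, 0, 0.14]], [[0, 0, -28], [0, 0, 0.14]], [[0, 0, -28], [0, 0, 0.14]], [[0, 0, -28], [0, 0, 0.14]]])

```text
time_s: 10.1
position: [0.6375, 0.228, 0.3626]
tcp_rot: [[0.923, 0.384, 0.001], [0.384, -0.923, 0.0], [0.001, 0.0, -1.0]]
force: [0.1, -0.6, -0.5]
opening: 0.499
grasp_force: 0.0
```

drive_tool(motion=[[[0, 0, 0], [0, 0, 0.14]], [[0, 0, 0], [0, 0, 0.14]], [[0, 0, 0], [0, 0, 0.14]], [[0, 0, 0], [0, 0, 0.13]]])

```text
time_s: 10.5
position: [0.6376, 0.228, 0.3615]
tcp_rot: [[0.988, -0.155, 0.001], [-0.155, -0.988, 0.0], [0.001, -0.0, -1.0]]
force: [0.1, -0.4, 0.9]
opening: 0.5
grasp_force: 0.0
```

drive_tool(motion=[[[-16, 40, 0], [0, 0, 0]], [[-16, 40, 0], [0, 0, 0]], [[-16, 40, 0], [0, 0, 0]], [[-16, 40, 0], [0, 0, 0]], [[-16, 40, 0], [0, 0, 0]]])

```text
time_s: 11.0
position: [0.5276, 0.041, 0.3614]
tcp_rot: [[0.989, -0.149, 0.001], [-0.149, -0.989, -0.0], [0.001, 0.0, -1.0]]
force: [0.2, -0.5, 0.2]
opening: 0.5
grasp_force: 0.0
```

drive_tool(motion=[[[0, 0, 0], [0, 0, 0]], [[0, 0, 0], [0, 0, 0]]])

```text
time_s: 11.2
position: [0.5288, 0.0417, 0.3616]
tcp_rot: [[0.988, -0.152, 0.002], [-0.152, -0.988, 0.0], [0.002, -0.001, -1.0]]
force: [0.4, -0.1, -0.0]
opening: 0.499
grasp_force: 0.0
```

Run:
```python
from h import *
import pickle
s=read_state();print(s["time_s"],s["position"],s["tcp_rot"],s["joint_positions"])
pickle.dump(s,open("s2.pkl","wb"))
im=capture("wrist")[:,:,::-1];cv2.imwrite("pics/w2.png",im)
C=cam("wrist",s)
for k in range(6):
  a=np.radians(60*k)
  y=np.radians(-8.6);A=np.array([np.cos(y),np.sin(y),0]);B=np.array([-A[1],A[0],0])
  print(k,proj(C,np.array([.5188,.043,.125])+A*.022-B*.065*np.sin(a)+[0,0,.065*np.cos(a)]))
```

```text
11.2 [0.52876877 0.04170788 0.36158275] [[ 9.88435758e-01 -1.51628216e-01  1.90672654e-03]
 [-1.51629315e-01 -9.88437329e-01  4.44730566e-04]
 [ 1.81724599e-03 -7.28703234e-04 -9.99998083e-01]] [-7.59304728e+00  1.47665941e+01  8.45077282e+01  4.02311211e-02
  8.06207574e+01  9.11217688e+01]
0 [323.2 206.4]
1 [378.7 200.8]
2 [370.5 192.2]
3 [323.  188.9]
4 [275.6 192.4]
5 [267.6 201. ]
```

View pics/w2.png

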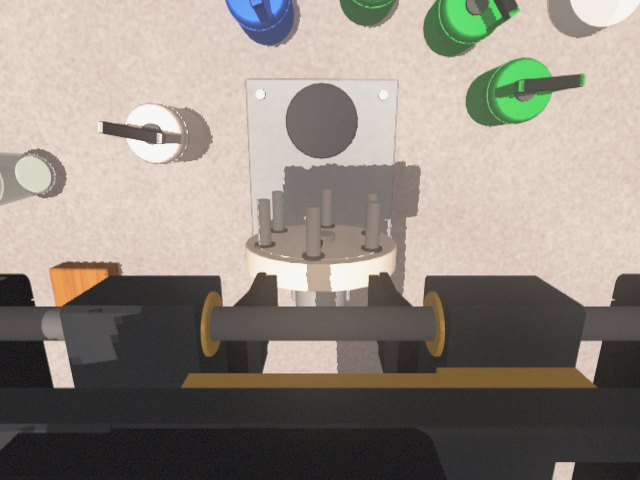

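The wrist picture shows the white canister upright on the bench at (155,133) and the empty seat centred on (321,121). The upper peg tips are at (264,201), (314,208) and (373,203), so the top peg sits at about a = -8°.

Run:
```python
from h import *
import pickle
s=pickle.load(open("s2.pkl","rb"));C=cam("wrist",s)
print("seat",ray(C,(321,121),.05))
g=cv2.imread("pics/w2.png");m=cv2.inRange(g,(0,0,0),(70,70,70))[75:165,270:370]
n,l,st,ce=cv2.connectedComponentsWithStats(m);i=1+np.argmax(st[1:,4]);print(st[i],ray(C,(270+st[i][0]+st[i][2]/2-.5,75+st[i][1]+st[i][3]/2-.5),.05))
im=capture("wrist")[:,:,::-1];cv2.imwrite("pics/w3.png",im)
d=cv2.absdiff(im,g)[180:260,240:400];print(read_state()["time_s"],d.mean(),d.max())
for a in(0,-68,-8,52):
  a=np.radians(a);y=np.radians(-8.7);A=np.array([np.cos(y),np.sin(y),0]);B=np.array([-A[1],A[0],0])
  print(proj(C,np.array([.5188,.043,.125])+A*.022-B*.065*np.sin(a)+[0,0,.065*np.cos(a)]))
T=cv2.imread("pics/top0.png")
C=cam("top");print([proj(C,np.array([.5188,.043,.125])+A*.022-B*.065*np.sin(a)+[0,0,.065*np.cos(a)]) for a in np.radians([-68,-8,52])])
```

```text
seat [0.6228013  0.02966148 0.05      ]Traceback (most recent call last):
  File "<stdin>", line 6, in <module>
    return _wrapfunc(a, 'argmax', axis=axis, out=out, **kwds)
    return bound(*args, **kwds)
ValueError: attempt to get argmax of an empty sequence
```

Run:
```python
from h import *
g=cv2.imread("pics/w2.png")
im=capture("wrist")[:,:,::-1];cv2.imwrite("pics/w3.png",im)
a,b=[cv2.cvtColor(x[185:262,240:400],cv2.COLOR_BGR2GRAY).astype(float) for x in(np.ascontiguousarray(im),g)]
print(read_state()["time_s"],abs(a-b).mean(),abs(a-b).max())
for r in(15,25,):print(a[r,10:150:2].astype(int).tolist())
```

```text
11.3 3.9984577922077924 80.0
[205, 192, 212, 208, 142, 125, 123, 124, 123, 127, 152, 202, 132, 138, 141, 140, 130, 135, 120, 122, 122, 119, 118, 118, 120, 119, 117, 117, 116, 119, 118, 118, 115, 117, 116, 114, 118, 130, 132, 137, 131, 119, 116, 119, 116, 119, 116, 115, 117, 117, 116, 118, 119, 116, 116, 115, 121, 118, 114, 122, 132, 138, 138, 131, 118, 120, 119, 121, 121, 118]
[208, 187, 210, 211, 165, 136, 142, 143, 139, 133, 132, 202, 131, 136, 137, 140, 131, 141, 121, 120, 118, 120, 117, 118, 118, 119, 119, 119, 120, 124, 132, 137, 136, 137, 131, 128, 117, 130, 132, 135, 130, 118, 116, 118, 120, 117, 119, 116, 117, 116, 117, 118, 117, 116, 117, 118, 120, 118, 112, 121, 131, 132, 138, 138, 135, 125, 118, 122, 120, 119]
```

drive_tool(motion=[[[-3, -5, 30], [0, 0, 0]], [[-3, -5, 40], [0, 0, 0]], [[-3.6, -4.8, 40], [0, 0, 0]], [[0, 0, 17], [-0.122, 0, 0]], [[0, 0, 0], [0, 0, 0]]])

```text
time_s: 11.8
position: [0.5201, 0.0615, 0.2304]
tcp_rot: [[0.99, -0.142, -0.024], [-0.144, -0.982, -0.12], [-0.007, 0.122, -0.992]]
force: [-0.4, -0.8, -0.4]
opening: 0.496
grasp_force: 0.0
```

drive_tool(motion=[[[0, 0, 0], [0, 0, 0]]])

```text
time_s: 11.9
position: [0.5225, 0.0599, 0.2336]
tcp_rot: [[0.989, -0.145, -0.017], [-0.146, -0.982, -0.119], [0.0, 0.12, -0.993]]
force: [0.4, -0.2, 1.3]
opening: 0.499
grasp_force: 0.0
```

Run:
```python
from h import *
s=read_state();print(s["time_s"],s["position"],s["tcp_rot"].round(3),s["force"],s["moment"])
im=capture("wrist")[:,:,::-1];cv2.imwrite("pics/w4.png",im)
C=cam("wrist",s)
for a in(-8,-7,-6):
  a=np.radians(a);y=np.radians(-8.7);A=np.array([np.cos(y),np.sin(y),0]);B=np.array([-A[1],A[0],0])
  print(proj(C,np.array([.5195,.0445,.125])+A*.022-B*.065*np.sin(a)+[0,0,.065*np.cos(a)]))
```

```text
11.9 [0.52246831 0.05991536 0.23364285] [[ 0.989 -0.145 -0.017]
 [-0.146 -0.982 -0.119]
 [ 0.     0.12  -0.993]] [ 0.36121012 -0.23581027  1.26835904] [0.07522071 0.15084331 0.01023482]
[325.6 227.7]
[327.5 227.7]
[329.5 227.8]
```

View pics/w4.png

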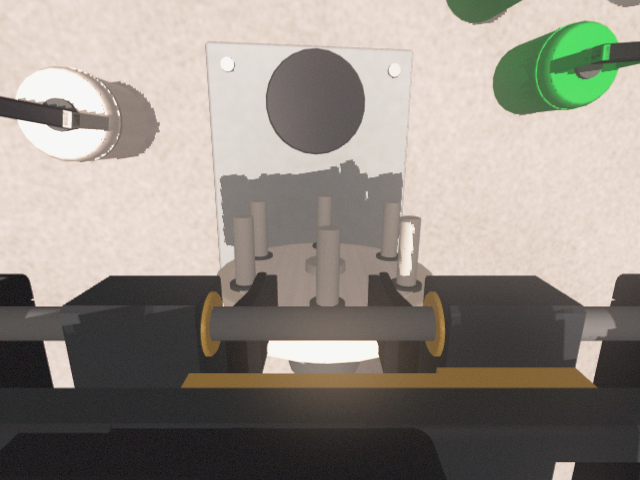

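The peg tip at (328,229) lies between the fingers, about 2.5 mm to the tool's +y, and the wheel is at rest. I'll descend and grip it.

drive_tool(motion=[[[0, 2.5, 20], [0, 0, 0]], [[0, 0, 25], [0, 0, 0]], [[0, 0, 18], [0, 0, 0]], [[0, 0, 0], [0, 0, 0]], [[0, 0, 0], [0, 0, 0]]])

```text
time_s: 12.45
position: [0.5213, 0.0477, 0.1727]
tcp_rot: [[0.989, -0.15, -0.016], [-0.151, -0.981, -0.12], [0.003, 0.121, -0.993]]
force: [-0.2, -0.1, 0.4]
opening: 0.502
grasp_force: 0.0
```

drive_tool(motion=[[[0, 0, 0], [0, 0, 0]], [[0, 0, 0], [0, 0, 0]], [[0, 0, 0], [0, 0, 0]], [[0, 0, 0], [0, 0, 0]], [[0, 0, 0], [0, 0, 0]]], gripper=0)

```text
time_s: 12.95
position: [0.5202, 0.0487, 0.1716]
tcp_rot: [[0.989, -0.149, -0.017], [-0.15, -0.981, -0.12], [0.001, 0.121, -0.993]]
force: [-0.7, 2.0, 2.1]
opening: 0.15
grasp_force: 30.0
```

drive_tool(motion=[[[0, 0, 0], [0, 0, 0]], [[0, 0, 0], [0, 0, 0]]])

```text
time_s: 13.15
position: [0.5202, 0.0486, 0.1716]
tcp_rot: [[0.989, -0.149, -0.018], [-0.15, -0.981, -0.12], [0.001, 0.121, -0.993]]
force: [-0.1, 2.0, 3.0]
opening: 0.151
grasp_force: 30.0
```

Run:
```python
from h import *
s=read_state();print({k:np.round(v,3).tolist() for k,v in s.items()})
```

```text
{'time_s': 13.15, 'joint_positions': [-2.827, 27.323, 98.494, -8.439, 55.147, 100.68], 'qvel': [0.033, -0.148, 0.104, 0.057, 0.016, 0.085], 'tau': [-1.137, -36.239, -13.363, -0.826, -0.068, -0.039], 'position': [0.52, 0.049, 0.172], 'tcp_rot': [[0.989, -0.149, -0.018], [-0.15, -0.981, -0.12], [0.001, 0.121, -0.993]], 'force': [-0.112, 2.035, 3.024], 'moment': [0.345, 0.194, -0.072], 'grasp_force': 29.999, 'opening': 0.151}
```

drive_tool(motion=[[[0, 1.38, 0.02], [0.03, 0, 0]], [[0, 1.38, 0.02], [0.03, 0, 0]], [[0, 1.38, 0.02], [0.03, 0, 0]]])

```text
time_s: 13.45
position: [0.5196, 0.0447, 0.1718]
tcp_rot: [[0.989, -0.149, -0.004], [-0.15, -0.988, -0.03], [0.001, 0.03, -1.0]]
force: [0.4, 2.5, 1.3]
opening: 0.147
grasp_force: 30.0
```

drive_tool(motion=[[[0, 1.38, 0.02], [0.03, 0, 0]], [[0, 1.38, 0.02], [0.03, 0, 0]], [[0, 1.38, 0.02], [0.03, 0, 0]]])

```text
time_s: 13.75
position: [0.5189, 0.0404, 0.1716]
tcp_rot: [[0.989, -0.15, 0.009], [-0.15, -0.987, 0.059], [0.0, -0.06, -0.998]]
force: [1.1, 2.4, -0.4]
opening: 0.147
grasp_force: 30.0
```

drive_tool(motion=[[[0, 1.38, 0.02], [0.03, 0, 0]], [[0, 1.38, 0.02], [0.03, 0, 0]], [[0, 1.38, 0.02], [0.03, 0, 0]]])

```text
time_s: 14.05
position: [0.5182, 0.0363, 0.171]
tcp_rot: [[0.989, -0.148, 0.022], [-0.15, -0.978, 0.148], [0.0, -0.149, -0.989]]
force: [0.8, 2.5, -1.5]
opening: 0.149
grasp_force: 30.0
```

drive_tool(motion=[[[0, 1.38, 0.02], [0.03, 0, 0]], [[0, 1.38, 0.02], [0.03, 0, 0]], [[0, 1.38, 0.02], [0.03, 0, 0]]])

```text
time_s: 14.35
position: [0.5176, 0.0322, 0.17]
tcp_rot: [[0.989, -0.146, 0.035], [-0.15, -0.96, 0.235], [-0.0, -0.237, -0.971]]
force: [2.2, 2.7, -3.1]
opening: 0.15
grasp_force: 30.0
```

drive_tool(motion=[[[0, 1.38, 0.02], [0.03, 0, 0]], [[0, 1.38, 0.02], [0.03, 0, 0]], [[0, 1.38, 0.02], [0.03, 0, 0]]])

```text
time_s: 14.65
position: [0.517, 0.0283, 0.1687]
tcp_rot: [[0.989, -0.142, 0.048], [-0.15, -0.935, 0.32], [-0.0, -0.324, -0.946]]
force: [1.6, 2.1, -4.6]
opening: 0.151
grasp_force: 30.0
```

drive_tool(motion=[[[0, 1.38, 0.02], [0.03, 0, 0]], [[0, 1.38, 0.02], [0.03, 0, 0]], [[0, 1.38, 0.02], [0.03, 0, 0]]])

```text
time_s: 14.95
position: [0.5163, 0.0245, 0.167]
tcp_rot: [[0.989, -0.137, 0.061], [-0.15, -0.903, 0.403], [-0.001, -0.407, -0.913]]
force: [2.2, 2.8, -5.3]
opening: 0.152
grasp_force: 30.0
```

Run:
```python
from h import *
s=read_state();print({k:np.round(v,3).tolist() for k,v in s.items()})
```

```text
{'time_s': 14.95, 'joint_positions': [-23.833, 28.313, 103.421, 27.552, 58.142, 58.026], 'qvel': [-10.817, 4.247, 1.694, 16.208, 7.322, -20.589], 'tau': [-0.776, -39.07, -12.094, 0.434, 0.957, 0.188], 'position': [0.516, 0.024, 0.167], 'tcp_rot': [[0.989, -0.137, 0.061], [-0.15, -0.903, 0.403], [-0.001, -0.407, -0.913]], 'force': [2.241, 2.784, -5.262], 'moment': [-0.149, -0.132, -0.189], 'grasp_force': 29.996, 'opening': 0.152}
```

drive_tool(motion=[[[0, 0, 0], [0, 0, 0]], [[0, 0, 0], [0, 0, 0]], [[0, 0, 0], [0, 0, 0]], [[0, 0, 0], [0, 0, 0]], [[0, 0, 0], [0, 0, 0]]], gripper=0.3)

```text
time_s: 15.45
position: [0.5164, 0.0244, 0.168]
tcp_rot: [[0.989, -0.136, 0.061], [-0.149, -0.904, 0.401], [0.0, -0.406, -0.914]]
force: [0.6, -0.2, -0.3]
opening: 0.299
grasp_force: 0.0
```

```bash
cat > c.py <<'E'
from h import *
s=read_state();print({k:np.round(s[k],3).tolist() for k in("time_s","position","force","moment")})
E
python3 c.py;python3 - <<'E'
from h import *
s=read_state();im=capture("wrist")[:,:,::-1];cv2.imwrite("pics/w5.png",im);C=cam("wrist",s);R=s["tcp_rot"]
th=np.arctan2(-R[2,1],-R[2,2]);print(np.degrees(th))
ax=np.array(s["position"])+.046*R[:,2]
y=np.radians(-8.7);A=np.array([np.cos(y),np.sin(y),0]);B=np.array([-A[1],A[0],0])
print(ax)
for d in range(-15,16,5):
  a=th+np.radians(d);print(d,proj(C,ax+A*.022-B*.065*np.sin(a)+[0,0,.065*np.cos(a)]))
E
```

```text
{'time_s': 15.45, 'position': [0.516, 0.024, 0.168], 'force': [0.642, -0.165, -0.291], 'moment': [-0.299, 0.178, 0.027]}
23.926965960315307
[0.51918746 0.04283388 0.12590763]
-15 [283.1 260.2]
-10 [296.1 261.1]
-5 [309.6 261.7]
0 [323.3 262. ]
5 [336.9 261.8]
10 [350.4 261.2]
15 [363.4 260.3]
```

View pics/w5.png

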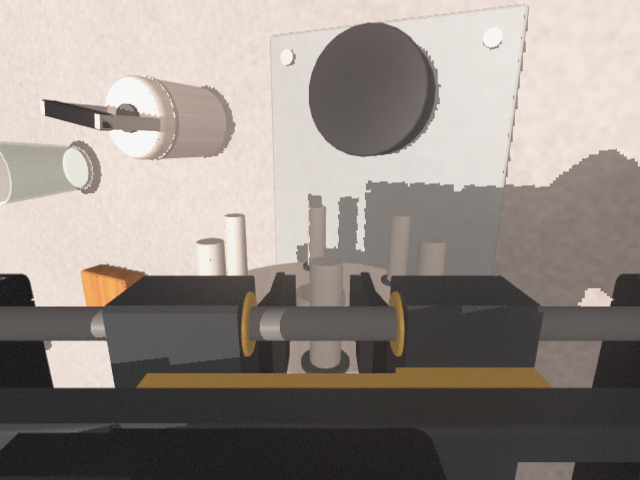

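The wrist picture shows the released peg at (325,262), still centred between the fingers, so the wheel stays put at +24°. I'll push it with the loose fingers and no couple, first in the − direction.

drive_tool(motion=[[[0, -1.84, 0.03], [-0.04, 0, 0]], [[0, -1.84, 0.03], [-0.04, 0, 0]], [[0, -1.84, 0.03], [-0.04, 0, 0]], [[0, -1.38, 0.02], [-0.03, 0, 0]], [[0, -1.38, 0.02], [-0.03, 0, 0]]])

```text
time_s: 16.0
position: [0.5175, 0.0312, 0.1703]
tcp_rot: [[0.989, -0.144, 0.035], [-0.149, -0.962, 0.23], [0.001, -0.232, -0.973]]
force: [-0.9, -2.7, -0.2]
opening: 0.302
grasp_force: 1.6
```

drive_tool(motion=[[[0, -1.38, 0.02], [-0.03, 0, 0]], [[0, -1.38, 0.02], [-0.03, 0, 0]], [[0, -1.38, 0.02], [-0.03, 0, 0]]])

```text
time_s: 16.3
position: [0.5181, 0.0351, 0.1713]
tcp_rot: [[0.989, -0.147, 0.022], [-0.149, -0.979, 0.142], [0.001, -0.144, -0.99]]
force: [-1.0, -4.1, 0.2]
opening: 0.302
grasp_force: 1.6
```

drive_tool(motion=[[[0, -1.38, 0.02], [-0.03, 0, 0]], [[0, -1.38, 0.02], [-0.03, 0, 0]], [[0, -1.38, 0.02], [-0.03, 0, 0]]])

```text
time_s: 16.6
position: [0.5188, 0.0392, 0.1719]
tcp_rot: [[0.989, -0.149, 0.009], [-0.149, -0.987, 0.054], [0.001, -0.055, -0.999]]
force: [-1.1, -3.1, 1.7]
opening: 0.3
grasp_force: 1.6
```

drive_tool(motion=[[[0, -1.38, 0.02], [-0.03, 0, 0]], [[0, -1.38, 0.02], [-0.03, 0, 0]], [[0, -1.38, 0.02], [-0.03, 0, 0]]])

```text
time_s: 16.9
position: [0.5195, 0.0433, 0.1722]
tcp_rot: [[0.989, -0.149, -0.004], [-0.149, -0.988, -0.035], [0.001, 0.035, -0.999]]
force: [-0.3, -1.9, 2.2]
opening: 0.303
grasp_force: 1.5
```

drive_tool(motion=[[[0, -1.38, 0.02], [-0.03, 0, 0]], [[0, -1.38, 0.02], [-0.03, 0, 0]], [[0, -1.38, 0.02], [-0.03, 0, 0]]])

```text
time_s: 17.2
position: [0.5202, 0.0475, 0.172]
tcp_rot: [[0.989, -0.148, -0.018], [-0.149, -0.981, -0.123], [0.001, 0.125, -0.992]]
force: [-0.3, -2.6, 1.5]
opening: 0.301
grasp_force: 1.4
```

drive_tool(motion=[[[0, -1.38, 0.02], [-0.03, 0, 0]], [[0, -1.38, 0.02], [-0.03, 0, 0]], [[0, -1.38, 0.02], [-0.03, 0, 0]]])

```text
time_s: 17.5
position: [0.5208, 0.0517, 0.1713]
tcp_rot: [[0.989, -0.146, -0.031], [-0.149, -0.966, -0.211], [0.001, 0.213, -0.977]]
force: [-0.6, -2.1, 1.8]
opening: 0.304
grasp_force: 1.2
```

drive_tool(motion=[[[0, -1.38, 0.02], [-0.03, 0, 0]], [[0, -1.38, 0.02], [-0.03, 0, 0]], [[0, -1.38, 0.02], [-0.03, 0, 0]]])

```text
time_s: 17.8
position: [0.5214, 0.0558, 0.1702]
tcp_rot: [[0.989, -0.143, -0.044], [-0.149, -0.943, -0.297], [0.001, 0.3, -0.954]]
force: [-0.2, -1.7, 1.4]
opening: 0.297
grasp_force: 1.0
```

drive_tool(motion=[[[0, -1.38, 0.02], [-0.03, 0, 0]], [[0, -1.38, 0.02], [-0.03, 0, 0]], [[0, -1.38, 0.02], [-0.03, 0, 0]]])

```text
time_s: 18.1
position: [0.522, 0.0598, 0.1687]
tcp_rot: [[0.989, -0.138, -0.057], [-0.149, -0.913, -0.38], [0.001, 0.384, -0.923]]
force: [0.2, -1.6, 0.8]
opening: 0.302
grasp_force: 0.8
```

drive_tool(motion=[[[0, -1.38, 0.02], [-0.03, 0, 0]], [[0, -1.38, 0.02], [-0.03, 0, 0]], [[0, -1.38, 0.02], [-0.03, 0, 0]]])

```text
time_s: 18.4
position: [0.5224, 0.0639, 0.1665]
tcp_rot: [[0.989, -0.133, -0.07], [-0.15, -0.875, -0.46], [0.0, 0.466, -0.885]]
force: [-0.1, -1.5, 1.1]
opening: 0.302
grasp_force: 0.7
```

drive_tool(motion=[[[0, -1.38, 0.02], [-0.03, 0, 0]], [[0, -1.38, 0.02], [-0.03, 0, 0]], [[0, -1.38, 0.02], [-0.03, 0, 0]]])

```text
time_s: 18.7
position: [0.5228, 0.0676, 0.1642]
tcp_rot: [[0.989, -0.125, -0.081], [-0.15, -0.83, -0.537], [-0.0, 0.543, -0.84]]
force: [0.6, -0.5, 0.3]
opening: 0.304
grasp_force: 0.5
```

drive_tool(motion=[[[0, -1.38, 0.02], [-0.03, 0, 0]], [[0, -1.38, 0.02], [-0.03, 0, 0]], [[0, -1.38, 0.02], [-0.03, 0, 0]]])

```text
time_s: 19.0
position: [0.5233, 0.0708, 0.1618]
tcp_rot: [[0.989, -0.118, -0.092], [-0.15, -0.778, -0.61], [-0.0, 0.617, -0.787]]
force: [-1.1, 0.1, 0.7]
opening: 0.303
grasp_force: 0.4
```

drive_tool(motion=[[[0, -1.38, 0.02], [-0.03, 0, 0]], [[0, -1.38, 0.02], [-0.03, 0, 0]], [[0, -1.38, 0.02], [-0.03, 0, 0]]])

```text
time_s: 19.3
position: [0.5238, 0.0739, 0.1592]
tcp_rot: [[0.989, -0.109, -0.103], [-0.15, -0.721, -0.677], [-0.0, 0.685, -0.729]]
force: [-0.2, -0.3, 0.8]
opening: 0.3
grasp_force: 0.2
```

```bash
python3 c.py
```

```text
{'time_s': 19.3, 'position': [0.524, 0.074, 0.159], 'force': [-0.179, -0.306, 0.811], 'moment': [0.325, 0.089, 0.004]}
```

The pad force falls smoothly as I push in −. The gravity torque crosses zero at a peg angle of about -12° and helps the motion beyond it, so the heavy side is at the top there. I'll back out, take the next peg, which should be at about +22°, and carry on in −.

drive_tool(motion=[[[0, 0, -30], [0, 0, 0]], [[0, 0, -34], [0, 0, 0]], [[0, 15.6, 1.1], [0.1423, 0, 0]], [[0, 15.6, 1.1], [0.1423, 0, 0]], [[0, 15.6, 1.1], [0.1423, 0, 0]]])

```text
time_s: 19.8
position: [0.5251, 0.0786, 0.2307]
tcp_rot: [[0.989, -0.14, -0.044], [-0.147, -0.939, -0.312], [0.002, 0.315, -0.949]]
force: [1.1, -0.5, -0.2]
opening: 0.299
grasp_force: 0.0
```

drive_tool(motion=[[[0, 15.6, 1.1], [0.1423, 0, 0]], [[0, 15.6, 1.1], [0.1423, 0, 0]], [[0, 15.6, 1.1], [0.1423, 0, 0]], [[0, 15.6, 1.1], [0.1423, 0, 0]], [[0, 15.6, 1.1], [0.1423, 0, 0]]], gripper=0.5)

```text
time_s: 20.3
position: [0.5135, 0.0009, 0.2289]
tcp_rot: [[0.989, -0.137, 0.06], [-0.15, -0.914, 0.376], [0.004, -0.381, -0.925]]
force: [-0.2, -0.3, -1.1]
opening: 0.498
grasp_force: 0.0
```

drive_tool(motion=[[[0, 0, 0], [0, 0, 0]], [[0, 0, 0], [0, 0, 0]]])

```text
time_s: 20.5
position: [0.5126, 0.0005, 0.227]
tcp_rot: [[0.988, -0.143, 0.055], [-0.153, -0.915, 0.373], [-0.003, -0.377, -0.926]]
force: [-1.3, 0.2, 0.8]
opening: 0.498
grasp_force: 0.0
```

```bash
cat > look.py <<'E'
import sys
from h import *
s=read_state();im=capture("wrist")[:,:,::-1];cv2.imwrite(f"pics/{sys.argv[1]}.png",im);C=cam("wrist",s);R=s["tcp_rot"]
th=np.arctan2(-R[2,1],-R[2,2]);r=float(sys.argv[2])/1000
ax=np.array([.5192,.0432,.1257])
y=np.radians(-8.7);A=np.array([np.cos(y),np.sin(y),0]);B=np.array([-A[1],A[0],0])
P=s["position"]
print("t",s["time_s"],"tilt",np.degrees(th),"TCP err tool mm",R.T@(P+r*R[:,2]-ax)*1000)
for d in(-20,-10,0,10,20):
  a=th+np.radians(d);print(d,proj(C,ax+A*.022-B*.065*np.sin(a)+[0,0,.065*np.cos(a)]))
E
python3 look.py w6 110
```

```text
t 20.5 tilt 22.125387317663193 TCP err tool mm [-0.28060702  1.89635574 -0.16679835]
-20 [282.2 224.9]
-10 [300.3 226. ]
0 [319.6 226.3]
10 [338.9 225.9]
20 [357.1 224.7]
```

View pics/w6.png

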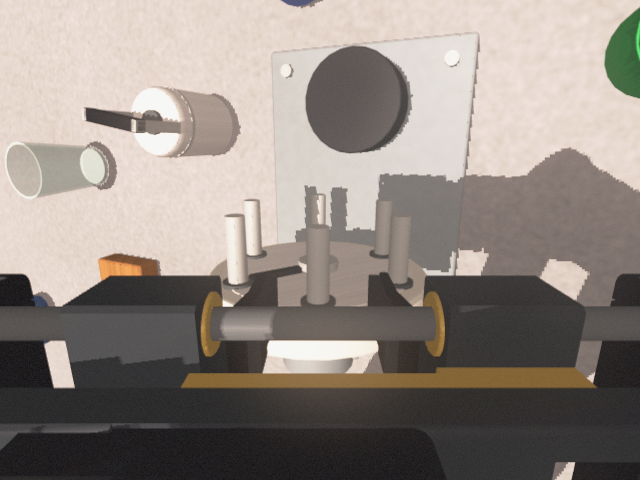

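The peg tip at (318,226) puts the peg at 21.6°, as predicted. The rib points to the left peg (236,216), so q is about -38°. I'll go in and push in − again.

drive_tool(motion=[[[0, -1.5, 20], [0, 0, 0]], [[0, 0, 25], [0, 0, 0]], [[0, 0, 19], [0, 0, 0]], [[0, 0, 0], [0, 0, 0]], [[0, 0, 0], [0, 0, 0]]])

```text
time_s: 21.05
position: [0.5168, 0.0287, 0.1694]
tcp_rot: [[0.989, -0.135, 0.055], [-0.146, -0.916, 0.373], [0.0, -0.377, -0.926]]
force: [0.8, -0.2, 0.5]
opening: 0.497
grasp_force: 0.0
```

drive_tool(motion=[[[0, -1.84, 0.03], [-0.04, 0, 0]], [[0, -1.84, 0.03], [-0.04, 0, 0]], [[0, -1.84, 0.03], [-0.04, 0, 0]], [[0, -1.84, 0.03], [-0.04, 0, 0]], [[0, -1.84, 0.03], [-0.04, 0, 0]]], gripper=0.3)

```text
time_s: 21.55
position: [0.5191, 0.0358, 0.1733]
tcp_rot: [[0.989, -0.146, 0.031], [-0.149, -0.972, 0.18], [0.003, -0.183, -0.983]]
force: [0.3, -0.0, 0.2]
opening: 0.301
grasp_force: 0.1
```

drive_tool(motion=[[[0, -1.84, 0.03], [-0.04, 0, 0]], [[0, -1.84, 0.03], [-0.04, 0, 0]], [[0, -1.84, 0.03], [-0.04, 0, 0]]])

```text
time_s: 21.85
position: [0.52, 0.0414, 0.1741]
tcp_rot: [[0.989, -0.149, 0.013], [-0.149, -0.987, 0.063], [0.003, -0.064, -0.998]]
force: [-0.2, -0.5, 0.1]
opening: 0.301
grasp_force: 0.0
```

drive_tool(motion=[[[0, -1.84, 0.03], [-0.04, 0, 0]], [[0, -1.84, 0.03], [-0.04, 0, 0]], [[0, -1.84, 0.03], [-0.04, 0, 0]]])

```text
time_s: 22.15
position: [0.5208, 0.0469, 0.1742]
tcp_rot: [[0.989, -0.149, -0.005], [-0.149, -0.987, -0.055], [0.003, 0.055, -0.998]]
force: [-0.4, 0.5, -0.5]
opening: 0.299
grasp_force: 0.0
```

drive_tool(motion=[[[0, -1.84, 0.03], [-0.04, 0, 0]], [[0, -1.84, 0.03], [-0.04, 0, 0]], [[0, -1.84, 0.03], [-0.04, 0, 0]]])

```text
time_s: 22.45
position: [0.5217, 0.0527, 0.1736]
tcp_rot: [[0.989, -0.148, -0.022], [-0.15, -0.974, -0.172], [0.004, 0.174, -0.985]]
force: [-0.2, 1.3, -1.7]
opening: 0.299
grasp_force: 0.4
```

drive_tool(motion=[[[0, -1.84, 0.03], [-0.04, 0, 0]], [[0, -1.84, 0.03], [-0.04, 0, 0]], [[0, -1.84, 0.03], [-0.04, 0, 0]]])

```text
time_s: 22.75
position: [0.5226, 0.0582, 0.1723]
tcp_rot: [[0.989, -0.144, -0.039], [-0.15, -0.946, -0.287], [0.004, 0.29, -0.957]]
force: [0.8, 0.8, -0.7]
opening: 0.3
grasp_force: 0.5
```

drive_tool(motion=[[[0, -1.84, 0.03], [-0.04, 0, 0]], [[0, -1.84, 0.03], [-0.04, 0, 0]], [[0, -1.84, 0.03], [-0.04, 0, 0]]])

```text
time_s: 23.05
position: [0.5234, 0.0634, 0.1703]
tcp_rot: [[0.989, -0.139, -0.056], [-0.15, -0.905, -0.398], [0.004, 0.402, -0.916]]
force: [-0.2, 1.2, 0.0]
opening: 0.303
grasp_force: 0.5
```

drive_tool(motion=[[[0, -1.84, 0.03], [-0.04, 0, 0]], [[0, -1.84, 0.03], [-0.04, 0, 0]], [[0, -1.84, 0.03], [-0.04, 0, 0]]])

```text
time_s: 23.35
position: [0.5241, 0.0684, 0.1678]
tcp_rot: [[0.989, -0.131, -0.072], [-0.149, -0.851, -0.503], [0.004, 0.508, -0.861]]
force: [-0.5, 1.3, -0.0]
opening: 0.301
grasp_force: 0.5
```

drive_tool(motion=[[[0, -1.84, 0.03], [-0.04, 0, 0]], [[0, -1.84, 0.03], [-0.04, 0, 0]], [[0, -1.84, 0.03], [-0.04, 0, 0]]])

```text
time_s: 23.65
position: [0.5245, 0.0726, 0.1641]
tcp_rot: [[0.989, -0.12, -0.089], [-0.149, -0.784, -0.603], [0.003, 0.609, -0.793]]
force: [0.6, 0.5, 0.2]
opening: 0.304
grasp_force: 0.5
```

drive_tool(motion=[[[0, -1.84, 0.03], [-0.04, 0, 0]], [[0, -1.84, 0.03], [-0.04, 0, 0]], [[0, -1.84, 0.03], [-0.04, 0, 0]]])

```text
time_s: 23.95
position: [0.5243, 0.0761, 0.1594]
tcp_rot: [[0.989, -0.107, -0.105], [-0.15, -0.705, -0.693], [0.0, 0.701, -0.713]]
force: [-0.6, 0.9, -0.9]
opening: 0.297
grasp_force: 0.4
```

drive_tool(motion=[[[0, 0, -30], [0, 0, 0]], [[0, 0, -34], [0, 0, 0]], [[0, 15.8, 1.1], [0.1444, 0, 0]], [[0, 15.8, 1.1], [0.1444, 0, 0]], [[0, 15.8, 1.1], [0.1444, 0, 0]]])

```text
time_s: 24.45
position: [0.5252, 0.0812, 0.2309]
tcp_rot: [[0.989, -0.139, -0.048], [-0.147, -0.933, -0.327], [0.001, 0.331, -0.944]]
force: [-0.6, -1.2, -0.0]
opening: 0.301
grasp_force: 0.0
```

drive_tool(motion=[[[0, 15.8, 1.1], [0.1444, 0, 0]], [[0, 15.8, 1.1], [0.1444, 0, 0]], [[0, 15.8, 1.1], [0.1444, 0, 0]], [[0, 15.8, 1.1], [0.1444, 0, 0]], [[0, 15.8, 1.1], [0.1444, 0, 0]]], gripper=0.5)

```text
time_s: 24.95
position: [0.5132, 0.0031, 0.23]
tcp_rot: [[0.989, -0.137, 0.058], [-0.149, -0.916, 0.372], [0.002, -0.377, -0.926]]
force: [0.2, -0.2, 0.2]
opening: 0.493
grasp_force: 0.0
```

drive_tool(motion=[[[0, 15.8, 1.1], [0.1444, 0, 0]], [[0, 0, 0], [0, 0, 0]], [[0, 0, 0], [0, 0, 0]], [[0, 0, 0], [0, 0, 0]], [[0, 0, 0], [0, 0, 0]]])

```text
time_s: 25.45
position: [0.511, -0.0084, 0.2224]
tcp_rot: [[0.989, -0.127, 0.073], [-0.146, -0.856, 0.496], [-0.0, -0.502, -0.865]]
force: [0.3, 0.0, 0.3]
opening: 0.5
grasp_force: 0.0
```

drive_tool(motion=[[[0, 0, 0], [0, 0, 0]], [[0, 0, 0], [0, 0, 0]], [[0, 0, 0], [0, 0, 0]], [[0, 0, 0], [0, 0, 0]], [[0, 0, 0], [0, 0, 0]]])

```text
time_s: 25.95
position: [0.5112, -0.01, 0.2221]
tcp_rot: [[0.989, -0.129, 0.075], [-0.149, -0.855, 0.496], [0.0, -0.502, -0.865]]
force: [0.6, -0.4, -0.7]
opening: 0.502
grasp_force: 0.0
```

```bash
python3 look.py w7 110
```

```text
t 25.95 tilt 30.13020055585716 TCP err tool mm [ 0.01479849 -1.80583832 -0.36308992]
-20 [288.5 225.1]
-10 [306.7 226.3]
0 [326.  226.7]
10 [345.2 226.3]
20 [363.3 225.2]
```

View pics/w7.png

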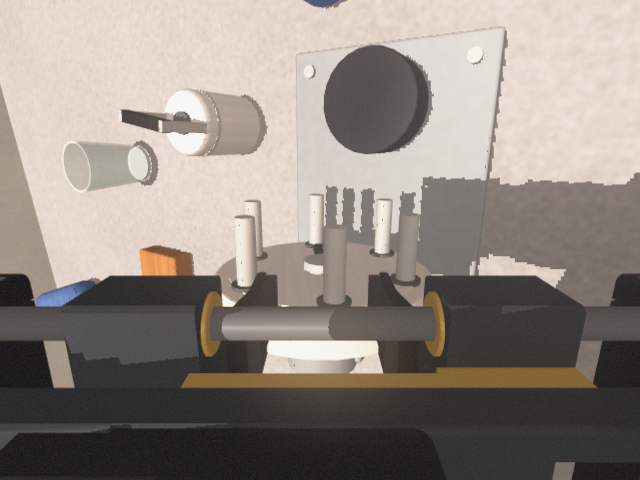

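The middle peg tip at (335,227) gives a peg angle of 34.8°, so q is about -145°, with the rib pointing down. The wheel stopped about 40° short of bottom, which agrees with a bottom near q = -184°. I'll take this peg and push through the bottom both ways to find the centre.

drive_tool(motion=[[[0, 10.8, 0.4], [0.082, 0, 0]], [[0, 0, 20], [0, 0, 0]], [[0, 0, 25], [0, 0, 0]], [[0, 0, 19], [0, 0, 0]], [[0, 0, 0], [0, 0, 0]]])

```text
time_s: 26.5
position: [0.5137, 0.0184, 0.1622]
tcp_rot: [[0.989, -0.124, 0.081], [-0.148, -0.81, 0.567], [-0.005, -0.573, -0.82]]
force: [-0.8, -0.5, -0.4]
opening: 0.498
grasp_force: 0.0
```

drive_tool(motion=[[[0, -1.84, 0.03], [-0.04, 0, 0]], [[0, -1.84, 0.03], [-0.04, 0, 0]], [[0, -1.84, 0.03], [-0.04, 0, 0]], [[0, -1.84, 0.03], [-0.04, 0, 0]], [[0, -1.38, 0.02], [-0.03, 0, 0]]], gripper=0.3)

```text
time_s: 27.0
position: [0.5171, 0.0238, 0.1691]
tcp_rot: [[0.989, -0.136, 0.062], [-0.15, -0.905, 0.399], [0.002, -0.404, -0.915]]
force: [-0.4, 0.3, -0.5]
opening: 0.304
grasp_force: 0.1
```

drive_tool(motion=[[[0, -1.38, 0.02], [-0.03, 0, 0]], [[0, -1.38, 0.02], [-0.03, 0, 0]], [[0, -1.38, 0.02], [-0.03, 0, 0]]])

```text
time_s: 27.3
position: [0.5176, 0.0274, 0.1706]
tcp_rot: [[0.989, -0.142, 0.05], [-0.15, -0.937, 0.316], [0.002, -0.32, -0.947]]
force: [-1.1, -1.5, -0.1]
opening: 0.301
grasp_force: 0.4
```

drive_tool(motion=[[[0, -1.38, 0.02], [-0.03, 0, 0]], [[0, -1.38, 0.02], [-0.03, 0, 0]], [[0, -1.38, 0.02], [-0.03, 0, 0]]])

```text
time_s: 27.6
position: [0.5182, 0.0312, 0.1718]
tcp_rot: [[0.989, -0.146, 0.037], [-0.15, -0.961, 0.231], [0.002, -0.234, -0.972]]
force: [-0.5, -0.8, 0.4]
opening: 0.302
grasp_force: 0.5
```

drive_tool(motion=[[[0, -1.38, 0.02], [-0.03, 0, 0]], [[0, -1.38, 0.02], [-0.03, 0, 0]], [[0, -1.38, 0.02], [-0.03, 0, 0]]])

```text
time_s: 27.9
position: [0.5189, 0.0352, 0.1726]
tcp_rot: [[0.989, -0.148, 0.024], [-0.15, -0.978, 0.143], [0.002, -0.145, -0.989]]
force: [-0.4, -1.8, -0.2]
opening: 0.298
grasp_force: 0.7
```

drive_tool(motion=[[[0, -1.38, 0.02], [-0.03, 0, 0]], [[0, -1.38, 0.02], [-0.03, 0, 0]], [[0, -1.38, 0.02], [-0.03, 0, 0]]])

```text
time_s: 28.2
position: [0.5195, 0.0392, 0.1731]
tcp_rot: [[0.989, -0.15, 0.01], [-0.15, -0.987, 0.055], [0.002, -0.056, -0.998]]
force: [-1.3, -1.7, 0.8]
opening: 0.297
grasp_force: 0.8
```

drive_tool(motion=[[[0, -1.38, 0.02], [-0.03, 0, 0]], [[0, -1.38, 0.02], [-0.03, 0, 0]], [[0, -1.38, 0.02], [-0.03, 0, 0]]])

```text
time_s: 28.5
position: [0.5201, 0.0432, 0.1733]
tcp_rot: [[0.989, -0.15, -0.003], [-0.15, -0.988, -0.034], [0.002, 0.035, -0.999]]
force: [-0.1, -2.4, 1.0]
opening: 0.303
grasp_force: 1.0
```

drive_tool(motion=[[[0, -1.38, 0.02], [-0.03, 0, 0]], [[0, -1.38, 0.02], [-0.03, 0, 0]], [[0, -1.38, 0.02], [-0.03, 0, 0]]])

```text
time_s: 28.8
position: [0.5208, 0.0472, 0.1731]
tcp_rot: [[0.989, -0.15, -0.017], [-0.151, -0.981, -0.123], [0.002, 0.124, -0.992]]
force: [-0.8, -2.9, 1.8]
opening: 0.302
grasp_force: 1.1
```

drive_tool(motion=[[[0, -1.38, 0.02], [-0.03, 0, 0]], [[0, -1.38, 0.02], [-0.03, 0, 0]], [[0, -1.38, 0.02], [-0.03, 0, 0]]])

```text
time_s: 29.1
position: [0.5214, 0.0511, 0.1726]
tcp_rot: [[0.989, -0.148, -0.03], [-0.151, -0.966, -0.211], [0.002, 0.213, -0.977]]
force: [0.3, -2.4, 2.1]
opening: 0.302
grasp_force: 1.3
```

drive_tool(motion=[[[0, -1.38, 0.02], [-0.03, 0, 0]], [[0, -1.38, 0.02], [-0.03, 0, 0]], [[0, -1.38, 0.02], [-0.03, 0, 0]]])

```text
time_s: 29.4
position: [0.5221, 0.0551, 0.1717]
tcp_rot: [[0.989, -0.144, -0.043], [-0.151, -0.943, -0.297], [0.002, 0.301, -0.954]]
force: [-0.3, -2.1, 3.3]
opening: 0.305
grasp_force: 1.5
```

drive_tool(motion=[[[0, -1.38, 0.02], [-0.03, 0, 0]], [[0, -1.38, 0.02], [-0.03, 0, 0]], [[0, -1.38, 0.02], [-0.03, 0, 0]]])

```text
time_s: 29.7
position: [0.5227, 0.059, 0.1703]
tcp_rot: [[0.989, -0.14, -0.056], [-0.151, -0.912, -0.381], [0.003, 0.385, -0.923]]
force: [-0.6, -3.0, 3.6]
opening: 0.3
grasp_force: 1.7
```

drive_tool(motion=[[[0, 1.84, 0.03], [0.04, 0, 0]], [[0, 1.84, 0.03], [0.04, 0, 0]], [[0, 1.84, 0.03], [0.04, 0, 0]], [[0, 1.84, 0.03], [0.04, 0, 0]], [[0, 1.38, 0.02], [0.03, 0, 0]]])

```text
time_s: 30.2
position: [0.5209, 0.052, 0.1715]
tcp_rot: [[0.989, -0.148, -0.029], [-0.151, -0.969, -0.196], [0.001, 0.199, -0.98]]
force: [0.0, 1.0, -0.2]
opening: 0.299
grasp_force: 0.5
```

drive_tool(motion=[[[0, 1.38, 0.02], [0.03, 0, 0]], [[0, 1.38, 0.02], [0.03, 0, 0]], [[0, 1.38, 0.02], [0.03, 0, 0]]])

```text
time_s: 30.5
position: [0.5203, 0.0484, 0.172]
tcp_rot: [[0.989, -0.15, -0.016], [-0.151, -0.983, -0.108], [0.001, 0.109, -0.994]]
force: [-0.1, 1.0, -1.0]
opening: 0.302
grasp_force: 0.7
```

drive_tool(motion=[[[0, 1.38, 0.02], [0.03, 0, 0]], [[0, 1.38, 0.02], [0.03, 0, 0]], [[0, 1.38, 0.02], [0.03, 0, 0]]])

```text
time_s: 30.8
position: [0.5196, 0.0444, 0.1722]
tcp_rot: [[0.989, -0.151, -0.002], [-0.151, -0.988, -0.019], [0.0, 0.019, -1.0]]
force: [-0.2, 1.6, -0.6]
opening: 0.3
grasp_force: 0.8
```

drive_tool(motion=[[[0, 1.38, 0.02], [0.03, 0, 0]], [[0, 1.38, 0.02], [0.03, 0, 0]], [[0, 1.38, 0.02], [0.03, 0, 0]]])

```text
time_s: 31.1
position: [0.519, 0.0404, 0.1722]
tcp_rot: [[0.989, -0.151, 0.011], [-0.151, -0.986, 0.07], [0.0, -0.071, -0.998]]
force: [0.6, 2.8, -0.7]
opening: 0.298
grasp_force: 1.0
```

drive_tool(motion=[[[0, 1.38, 0.02], [0.03, 0, 0]], [[0, 1.38, 0.02], [0.03, 0, 0]], [[0, 1.38, 0.02], [0.03, 0, 0]]])

```text
time_s: 31.4
position: [0.5183, 0.0364, 0.1717]
tcp_rot: [[0.989, -0.149, 0.024], [-0.151, -0.976, 0.158], [0.0, -0.16, -0.987]]
force: [0.5, 1.9, -1.4]
opening: 0.299
grasp_force: 1.1
```

drive_tool(motion=[[[0, 1.38, 0.02], [0.03, 0, 0]], [[0, 1.38, 0.02], [0.03, 0, 0]], [[0, 1.38, 0.02], [0.03, 0, 0]]])

```text
time_s: 31.7
position: [0.5177, 0.0324, 0.1709]
tcp_rot: [[0.989, -0.146, 0.037], [-0.151, -0.958, 0.246], [-0.0, -0.248, -0.969]]
force: [0.5, 2.5, -0.1]
opening: 0.298
grasp_force: 1.2
```

drive_tool(motion=[[[0, 1.38, 0.02], [0.03, 0, 0]], [[0, 1.38, 0.02], [0.03, 0, 0]], [[0, 1.38, 0.02], [0.03, 0, 0]]])

```text
time_s: 32.0
position: [0.5171, 0.0286, 0.1698]
tcp_rot: [[0.989, -0.142, 0.05], [-0.151, -0.932, 0.331], [-0.0, -0.335, -0.942]]
force: [0.5, 2.7, -0.7]
opening: 0.298
grasp_force: 1.3
```

drive_tool(motion=[[[0, 1.38, 0.02], [0.03, 0, 0]], [[0, 1.38, 0.02], [0.03, 0, 0]], [[0, 1.38, 0.02], [0.03, 0, 0]]])

```text
time_s: 32.3
position: [0.5165, 0.0249, 0.1683]
tcp_rot: [[0.989, -0.137, 0.062], [-0.15, -0.898, 0.413], [-0.001, -0.418, -0.908]]
force: [1.0, 3.5, 0.0]
opening: 0.297
grasp_force: 1.4
```

The two sweeps cross at a peg angle of about +1°. I'll grip the peg and turn back to about 0°.

drive_tool(motion=[[[0, 0, 0], [0, 0, 0]], [[0, 0, 0], [0, 0, 0]], [[0, 0, 0], [0, 0, 0]], [[0, 0, 0], [0, 0, 0]], [[0, 0, 0], [0, 0, 0]]], gripper=0)

```text
time_s: 32.8
position: [0.5165, 0.0245, 0.1685]
tcp_rot: [[0.989, -0.136, 0.063], [-0.149, -0.9, 0.411], [0.001, -0.415, -0.91]]
force: [-1.1, 1.1, 5.9]
opening: 0.149
grasp_force: 30.0
```

drive_tool(motion=[[[0, -1.84, 0.03], [-0.04, 0, 0]], [[0, -1.84, 0.03], [-0.04, 0, 0]], [[0, -1.84, 0.03], [-0.04, 0, 0]], [[0, -1.84, 0.03], [-0.04, 0, 0]], [[0, -1.84, 0.03], [-0.04, 0, 0]]])

```text
time_s: 33.3
position: [0.5178, 0.0324, 0.1715]
tcp_rot: [[0.989, -0.145, 0.035], [-0.149, -0.964, 0.221], [0.001, -0.224, -0.975]]
force: [-0.9, -0.3, 5.2]
opening: 0.155
grasp_force: 30.0
```

drive_tool(motion=[[[0, -1.84, 0.03], [-0.04, 0, 0]], [[0, -1.84, 0.03], [-0.04, 0, 0]], [[0, -1.84, 0.03], [-0.04, 0, 0]], [[0, -1.84, 0.03], [-0.04, 0, 0]], [[0, -1.84, 0.03], [-0.04, 0, 0]]])

```text
time_s: 33.8
position: [0.5194, 0.0417, 0.1731]
tcp_rot: [[0.989, -0.149, 0.006], [-0.149, -0.988, 0.025], [0.002, -0.026, -1.0]]
force: [-2.5, 0.7, 6.9]
opening: 0.154
grasp_force: 30.0
```

drive_tool(motion=[[[0, -0.92, 0.01], [-0.02, 0, 0]], [[0, 0, 0], [0, 0, 0]], [[0, 0, 0], [0, 0, 0]], [[0, 0, 0], [0, 0, 0]], [[0, 0, 0], [0, 0, 0]]])

```text
time_s: 34.3
position: [0.5196, 0.0433, 0.1732]
tcp_rot: [[0.989, -0.149, 0.003], [-0.149, -0.989, 0.008], [0.002, -0.009, -1.0]]
force: [-1.9, 3.3, 8.3]
opening: 0.15
grasp_force: 30.0
```

```bash
python3 c.py; python3 look.py w8 46
```

```text
{'time_s': 34.3, 'position': [0.52, 0.043, 0.173], 'force': [-1.94, 3.344, 8.27], 'moment': [0.663, 0.5, -0.001]}
t 34.3 tilt 0.5029747487655821 TCP err tool mm [ 0.48712291 -0.61037249 -1.49736476]
-20 [273.1 258.4]
-10 [298.2 260.6]
0 [325.  261.4]
10 [351.8 260.7]
20 [376.8 258.5]
```

View pics/w8.png

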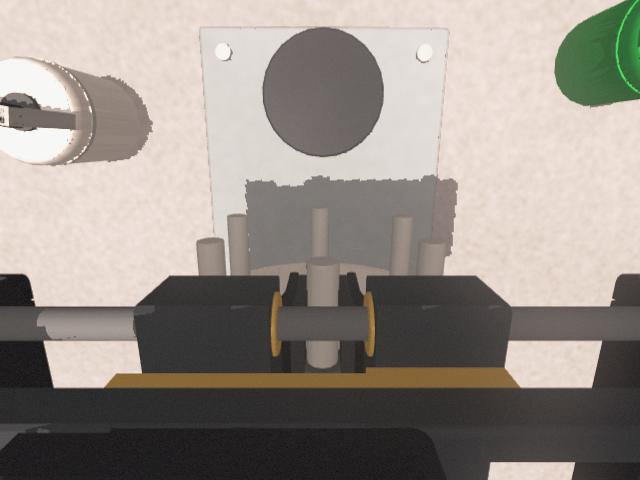

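The peg is gripped at the top, with its tip at (323,262) and its angle about 0°. The wheel is at rest and the canister stands upright on the bench. I'm handing in.

```bash
python3 -c "
from rig import *
print(hand_in())"
```

```text
the job is handed in; nothing more can be done
None
```

I handed the job in at about 34 s and got no verdict back: the canister stands upright on the bench beside the stand, and the wheel is gripped at rest with the side I felt to be heavy straight down, to within about 10°.

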